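# Seat a power module on the vise's pegs and crank the jaw onto it

### The job

Get the fan-cooled power module ready for repair: set it on the two locating pegs of the blue vise, its large hole (the end with the orange blocks) over the thick peg by the orange-topped fixed jaw, until its plate lies fully down and flat on the bed. Then turn the crank clockwise by its knob until the sliding jaw bears firmly on the end of the module's plate, and let go; do not push the jaw itself, and leave the other things on the mat where they are.

Things in the scene. Friction and masses are not known exactly. Their poses are not given: they have to be found in the camera images.
- module: Power module, 0.35 kg: aluminium plate 120 x 64 x 8 mm (x, y, z); on its middle a 50 x 50 mm block (heat sink with black fan), straight sides 10 to 40 mm above the underside: grip this across y (pegs come up beside it along x). Right way up on the mat, right of the vise. Origin: centre of the plate's underside, z up; x points to the end with two orange blocks (20 mm high, at y = +/-22 mm).
- large_hole (a point): Middle of the module's large through hole, diameter 15 mm, at the plate's underside, at module x = +48 mm, between the orange blocks. The small hole, diameter 11 mm, lies at module x = -48 mm.
- vise: Blue vise fixed to the bench; flat bed 80 mm wide (y), 30 mm above its origin. Origin: underside, midway between the pegs; x points from the crank end to the fixed jaw, z up. Fixed jaw (orange top): x +62 to +84 mm, 10 mm above the bed. Gearbox with the crank: x -196 to -130 mm, 45 mm tall.
- thick_peg (a point): Foot of the thick steel peg on the bed, at vise x = +48 mm, next to the fixed jaw: diameter 12 mm, 16 mm tall, tapering over the top 6 mm. The thin peg, diameter 8 mm and as tall, stands at vise x = -48 mm.
- seat (a point): Point on the vise's bed midway between the pegs, axes as the vise's: the module's origin lies here, axes alike, when it is fully seated.
- jaw: Sliding steel jaw, 22 mm thick, 70 mm wide, 14 mm tall above the bed, driven by the crank. Origin: bottom middle of its clamping face, which looks to the vise's +x. It slides along the vise's x: 94 mm from the seat on the -x side when fully open; it meets a seated module's end at about 60 mm.
- crank (a joint): Crank angle in rad about its upright spindle; 0 = fully open (arm along the vise's -y), growing clockwise seen from above (the arm then swings through the vise's -x to its +y). The jaw advances 10 mm per rad; on a seated module it closes at about 3.4 rad.
- crank_axis (a point): Point on the spindle's upright axis, level with the middle of the crank's knob, 163 mm from the seat on the vise's -x side.
- crank_knob (a point): Middle of the crank's upright black knob: a free-spinning cylinder, diameter 22 mm, 42 mm tall (24 mm below and 17 mm above this point), 45 mm from the spindle. The steel crank arm lies just beneath it. Turning takes about 3 N at the knob; the crank stays where it is left.
- jar: Bystander: white plastic flux jar with a steel cap, 50 mm across, 85 mm tall; origin under its centre.
- spool: Bystander: steel spool of solder standing flat, 60 mm across, 32 mm tall; origin under its centre.
- screwdriver: Bystander: green-handled screwdriver 170 mm long, lying flat; origin at its underside.
- tray: Bystander: blue three-part small-parts tray 80 x 120 x 25 mm; origin under its centre.
- spare_fan: Bystander: spare black fan, 60 x 60 x 20 mm, lying flat, without a plate; origin under its centre.
- board: Bystander: small bare green circuit board 70 x 50 mm with a white connector, about 16 mm tall; origin under its centre.

How it is judged:
On the way, in this order (a step that is already met when the one before it is completed fails the run):
1. the module sits fully down on both pegs, with the jaw still clear of it (horizontal distance between module and seat below 0.003 m and z of module in the frame of seat below 0.0025 m and angle between the x axis of module and the x axis of vise, either way round below 0.06 rad and angle between module's own z axis and vertical below 0.04 rad and contact force between jaw and module below 0.5 N), for 0.2 s.
2. the jaw bears on the seated module (horizontal distance between module and seat below 0.003 m and z of module in the frame of seat below 0.0025 m and angle between the x axis of module and the x axis of vise, either way round below 0.06 rad and angle between module's own z axis and vertical below 0.04 rad and contact force between jaw and module above 2 N), for 0.2 s.
At the end, for the whole second after the job is handed in: The module rests on the bed over both pegs (origin within 3 mm of the seat sideways, less than 2.5 mm above it, its long axis within 0.06 rad of the vise's, tilt under 0.04 rad), the jaw presses on it with more than 2 N, and module and crank are at rest (all of step 2 and linear speed of module below 0.02 m/s and velocity of joint crank between -0.1 and 0.1 rad/s); the robot touches nothing.
It fails at once if the fingers push the jaw itself (over 4 N) (contact force between the fingers and jaw above 4 N).
It fails at once if one of the bystanders on the mat is moved by more than 30 mm (distance of any of jar, spool, screwdriver, tray, spare_fan, board from where it was at the start of the episode above 0.03 m).
It also fails if it takes over 64 s, if anything falls off the work surface, if the arm or the gripper's body presses on something with over 40 N, if the wrist force passes 120 N, or if a joint passes its speed limit or range.

### The arm

A 6-joint arm with a two-finger parallel gripper is mounted at the origin on the work surface. World frame = base frame: x ahead of the robot, y to its left, z up, the work surface at z = 0. Lengths are in m, angles in rad, forces in N, time in s.
With the tool pointing down it reaches from about 0.3 to 0.875 m from the base axis. Payload 6.4 kg.
Tool frame: the origin (TCP) lies midway between the tips of the shut fingers; the grasp point (between the pads) lies 19 mm behind it; z points along the fingers, y is the line along which they close (so a half turn about z gives the same grasp; the last joint's range is limited). The gripper opens to 85 mm and grips with 20 to 120 N. Pads are 22 mm wide; open, the fingers measure 114 mm over their backs; the gripper's body (76 mm by 85 mm) begins 54 mm behind the grasp point. The pads swing forward as they close: fully open they stand 13 mm farther back than shut.
Start: joints at [-1.518, 0.181, 1.607, -0, 1.354, -0.206], TCP at [0.147, -0.556, 0.231] pointing down, gripper open.
Joint ranges: [-2.99, 2.99], [-0.89, 2.07], [0.3, 2.58], [-1.14, 4.28], [0, 2.63], [-3.12, 3.12]. Speed limits (rad/s): [2.57, 2.57, 3.01, 3.14, 3.14, 3.14].

### API

Orientations are given as a unit quaternion [x, y, z, w].
In Python, from bench import manip, eyes gives the robot as it stands.
- The arm moves only by the tool move_arm, never from a script. Its argument "increments" is a list that holds one entry, the list of rows, each a list of 6 numbers: the shift along the tool's x, y, z normalised to -1 to 1, where 1 is 10 cm, then the turn, a rotation vector about the tool's x, y, z normalised to -1 to 1, where 1 is 180 degrees. A call has 1 to 10 rows; each row is the pose to reach, as a shift and turn from the pose commanded when the call began, along the tool's axes at that moment, turning the shorter way round; what a row does not reach only later rows make up. A row lasts 1/8 s, in which the tool goes at most 62.5 mm and 10.7 degrees, less where a joint would pass 70% of its speed; a pose out of reach is approached as far as the arm can. A call with a number of a shift or a turn outside -1 to 1 is refused whole. A call with a gripper value outside its range is refused whole. "hand" is the opening, from 0 (shut) to 1 (fully open), set as the call begins (left out, the last holds). The fingers move at their own pace and stop on an object; "newtons" is the grip in N (left out, the last holds). Time passes only in rows, so rows that repeat a pose let the fingers close. It gives the time, the measured TCP pose, the force, the opening and the grip force at its end, in the units of the state.
- manip.get_obs(): the state, without advancing time (a new reading comes with each control period).
- eyes.snapshot(name): name is "scene" or "top"; returns the picture (480x640x3 uint8, red, green, blue); there is no depth.
- eyes.camera_info(name): a dict with "mtx" (3x3 intrinsics, pixels), "distortion" ([k1, k2, p1, p2, k3] as OpenCV has them; the pictures are not rectified), "cam_to_world" (4x4, takes a point from camera to world coordinates). Camera axes: x right, y down, z forward; pixel columns grow to the right and rows downward; lengths in m; the calibration is good to about 2 mm. A picture is of the moment at which its call begins. camera_info takes no time and is no camera call.
- manip.sign_off(): hands the job in; it is judged then, once.
The state is a dict: "time_s": time; "qpos": joint angles; "dq": joint speeds; "tau": joint torques, N m; "position": TCP position; "orientation": TCP orientation; "ft_force": force on the tool from outside, world axes, zero at the start; "torque": the same for the moment, N m; "finger_gap": finger opening in m; "grasp_force": force on a finger pad.
Only numpy, scipy, OpenCV 4.12 (cv2) and the standard library are available. Lean on these libraries where they do the work, as an engineer would, in place of code of your own. Each camera call takes 0.05 s, during which the arm holds its last target. There are 200 camera calls.

## Working session

There is one attempt and no reset: what is moved stays moved. The work goes in short steps, Python scripts to look and compute and a tool call to move; the robot and the scene stay as the last step left them, time stands still between calls to the robot, and variables do not carry over. Pictures are saved under pics/ and viewed, at most 10 in all, crops included, and the job is handed in when it is done.

Besides the shell and the picture viewer there is one more tool, called after ">>>" in YAML: its name, and indented under it one key for each argument. move_arm: Moves the arm, as the interface text tells. Its arguments: {"type":"object","properties":{"increments":{"type":"array"},"hand":{"type":"number"},"newtons":{"type":"number"}},"required":["increments"]}

```bash
ls; mkdir -p pics; python3 - <<'E'
from bench import manip, eyes
import cv2,numpy as np
np.set_printoptions(precision=4,suppress=True)
for n in("scene","top"):
    im=eyes.snapshot(n); cv2.imwrite(f"pics/{n}0.png",im[:,:,::-1])
    c=eyes.camera_info(n); print(n,c)
print(manip.get_obs())
E
```

```text
pics
scene {'mtx': array([[581.6036,   0.    , 324.7154],
       [  0.    , 581.6036, 244.417 ],
       [  0.    ,   0.    ,   1.    ]]), 'distortion': array([-0.0158,  0.    ,  0.    ,  0.    ,  0.    ]), 'cam_to_world': array([[-0.3213,  0.7154, -0.6205,  1.2364],
       [ 0.9469,  0.2526, -0.1991,  0.2352],
       [ 0.0143, -0.6515, -0.7585,  0.9284],
       [ 0.    ,  0.    ,  0.    ,  1.    ]])}
top {'mtx': array([[564.7303,   0.    , 314.4818],
       [  0.    , 564.7303, 242.0621],
       [  0.    ,   0.    ,   1.    ]]), 'distortion': array([0.0592, 0.    , 0.    , 0.    , 0.    ]), 'cam_to_world': array([[ 0.0023, -0.9956,  0.0937,  0.4328],
       [-1.    , -0.0023, -0.0009,  0.018 ],
       [ 0.0011, -0.0937, -0.9956,  1.348 ],
       [ 0.    ,  0.    ,  0.    ,  1.    ]])}
{'time_s': 0.1, 'qpos': array([-1.5183,  0.1815,  1.6079, -0.    ,  1.3538, -0.2063]), 'dq': array([-0.0003, -0.0012, -0.0003,  0.0008, -0.0014,  0.0003]), 'tau': array([  0.0011, -44.5876, -35.2235,  -0.0003,   0.0041,   0.    ]), 'position': array([ 0.1471, -0.5554,  0.2305]), 'orientation': array([ 0.9916,  0.129 ,  0.    , -0.0008]), 'ft_force': array([ 0.0697, -0.0098, -0.2084]), 'torque': array([-0.0123,  0.0151,  0.0095]), 'grasp_force': 0.0, 'finger_gap': 0.08531901427642995}
```

View pics/scene0.png

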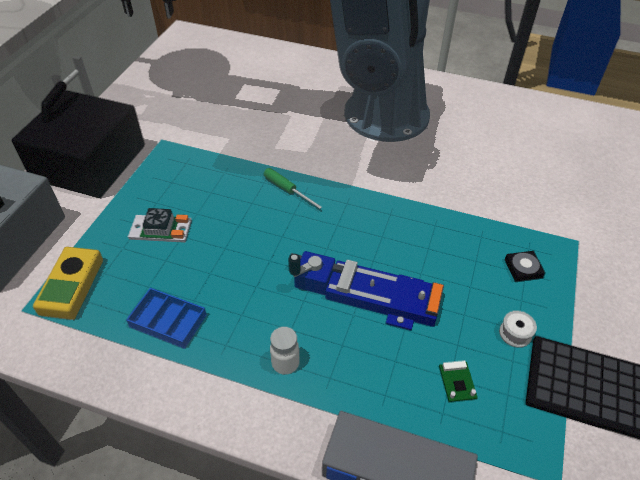

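View pics/top0.png

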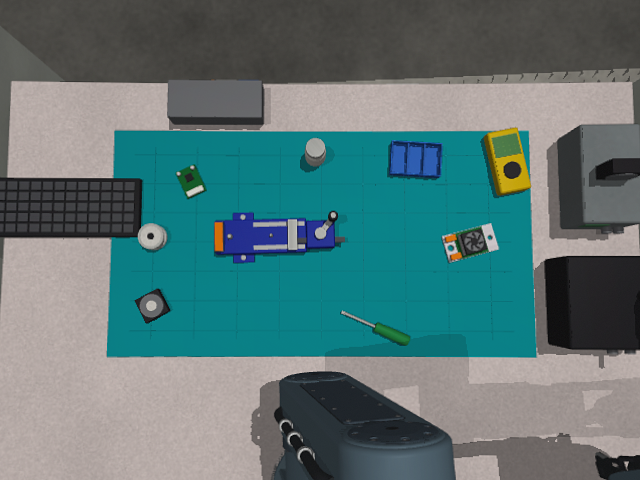

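The scene view shows the vise at about (370,285) with the crank knob at (294,264), and the module at (160,225). In the top view the fixed jaw is at the left (219,237), the knob at (333,215), and the module at (470,243) with its orange blocks on the left (450,246). I'll enlarge these areas next.

```bash
python3 - <<'E'
import cv2,numpy as np
t=cv2.imread("pics/top0.png");s=cv2.imread("pics/scene0.png")
def c(i,x,y,w,h,W,H):return cv2.resize(i[y:y+h,x:x+w],(W,H),interpolation=cv2.INTER_CUBIC)
a=np.hstack([c(t,208,206,140,60,560,240),c(t,440,215,60,60,240,240)])
b=np.hstack([c(s,284,240,165,95,495,285),c(s,120,198,76,72,304,285)])
cv2.imwrite("pics/crop0.png",np.vstack([a,np.hstack([b,np.zeros((285,1,3),np.uint8)])]))
E
```

```text
(no output)
```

View pics/crop0.png

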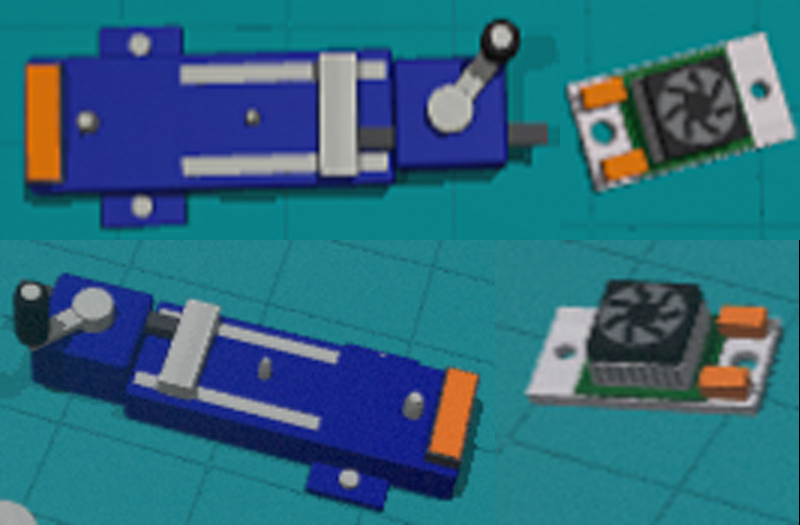

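The crops show the vise with both pegs (top crop (88,120) and (252,117)), the spindle (450,108) and the knob (500,40), so the crank already stands off zero. The module shows both its holes and both its orange blocks. Now I'll measure.

```bash
cat > h.py <<'E'
import cv2,numpy as np
from bench import manip, eyes
np.set_printoptions(precision=4,suppress=True)
CI={n:eyes.camera_info(n) for n in("scene","top")}
def ray(n,p):
    c=CI[n];u=cv2.undistortPoints(np.array([[p]],float),c["mtx"],c["distortion"])[0,0]
    T=c["cam_to_world"];d=T[:3,:3]@np.array([u[0],u[1],1]);return T[:3,3],d/np.linalg.norm(d)
def plane(n,p,z):
    o,d=ray(n,p);return o+d*(z-o[2])/d[2]
def tri(ps,pt):
    (o1,d1),(o2,d2)=ray("scene",ps),ray("top",pt)
    s=np.linalg.lstsq(np.c_[d1,-d2],o2-o1,rcond=None)[0]
    a,b=o1+s[0]*d1,o2+s[1]*d2
    return (a+b)/2,np.linalg.norm(a-b)*1000
def proj(n,P):
    c=CI[n];Q=np.linalg.inv(c["cam_to_world"])@np.r_[P,1]
    return cv2.projectPoints(Q[None,:3],np.zeros(3),np.zeros(3),c["mtx"],c["distortion"])[0].ravel()
def blobs(mask,amin):
    k,l,st,ce=cv2.connectedComponentsWithStats(mask.astype(np.uint8),connectivity=4)
    return [(ce[i],st[i]) for i in range(1,k) if st[i,4]>=amin]
def hsv(im):return cv2.cvtColor(im,cv2.COLOR_BGR2HSV).astype(int)
E
python3 - <<'E'
from h import *
R={"top":(208,200,300,75),"scene":(120,195,330,140)}
for n in R:
    im=cv2.imread(f"pics/{n}0.png");x,y,w,h=R[n];H=hsv(im[y:y+h,x:x+w])
    o=(H[...,0]<20)&(H[...,1]>130)&(H[...,2]>110)
    g=(H[...,1]<90)&(H[...,2]>85)
    k=H[...,2]<45
    for nm,m,a in(("orange",o,8),("light",g,4),("dark",k,15)):
        for c,s in blobs(m,a):print(n,nm,c+[x,y],s[:2]+[x,y],s[2:])
    bl=(H[...,0]>105)&(H[...,0]<130)&(H[...,1]>150)
    for c,s in blobs(bl,100):print(n,"blue",c+[x,y],s)
E
```

```text
top orange [218.4848 236.0606] [215 222] [  8  29 231]
top orange [450.6508 237.9048] [445 234] [12  8 63]
top orange [456.0476 255.7619] [450 252] [12  8 63]
top light [333.  214.5] [331 212] [ 5  6 26]
top light [242.5    216.6923] [240 214] [ 6  6 26]
top light [282.1948 234.7278] [253 219] [ 52  31 698]
top light [322.1084 230.1627] [315 220] [ 17  19 166]
top light [214.  223.5] [214 222] [1 4 4]
top light [489.4498 237.2734] [481 223] [ 18  30 289]
top light [469.9545 234.9091] [467 232] [ 7  6 22]
top light [476.619  234.2857] [474 232] [ 6  7 21]
top light [270.625 234.25 ] [270 233] [3 4 8]
top light [229.1765 235.5294] [227 234] [ 6  4 17]
top light [449.6564 247.9282] [442 234] [ 18  29 195]
top light [480.8571 238.619 ] [478 235] [ 6  7 21]
top light [466.7619 239.9048] [465 238] [ 6  6 21]
top light [468.8182 246.    ] [467 243] [ 4  7 22]
top light [480.2 244.9] [477 243] [ 7  5 20]
top light [214. 247.] [214 245] [1 5 5]
top light [474.75 248.45] [473 246] [ 6  5 20]
top light [478. 254.] [477 253] [3 3 5]
top light [243. 257.] [241 255] [ 5  5 25]
top dark [332.3488 2
[... 1022 characters left out ...]
ight [293.8276 256.8966] [291 255] [ 7  5 29]
scene light [311.5606 263.4343] [301 256] [ 21  17 198]
scene light [357.2428 280.2553] [328 260] [ 69  43 803]
scene light [371.6667 282.4762] [370 279] [ 4  7 21]
scene light [421.381  294.7619] [419 291] [ 6  9 42]
scene light [399.8235 318.9118] [397 316] [ 7  7 34]
scene light [283.6387 331.0645] [271 327] [ 25   8 155]
scene dark [158.1176 223.4706] [143 211] [ 28  18 119]
scene dark [155.9412 215.9412] [153 214] [ 7  5 17]
scene dark [294.8217 267.0388] [290 258] [ 10  17 129]
scene dark [431.2778 313.1111] [426 312] [11  4 18]
scene blue [371.7957 292.1789] [ 175   56  142   79 4376]
scene blue [165.424 314.857] [   7   93   79   47 2552]
```

```bash
python3 - <<'E'
from h import *
pr=lambda nm,s,t:print(nm,*tri(s,t))
pr("jawtop",(434.80,297.36),(218.48,236.06))
pr("thin",(371.67,282.48),(270.62,234.25))
pr("thick",(421.38,294.76),(229.18,235.53))
pr("knobtop",(293.83,256.9),(333,214.5))
pr("tabbolt",(399.82,318.91),(242.5,216.69))
pr("or hiX",(176.59,232.03),(450.65,237.90))
pr("or loX",(181.39,217.02),(456.05,255.76))
im=cv2.imread("pics/top0.png")
# holes: locally, weighted non-white centroid in a small window
for n,cs in(("top",((490,237.5),(450.5,247.8))),("scene",((138,227.5),(182.5,225.5)))):
    H=hsv(cv2.imread(f"pics/{n}0.png"))
    for c in cs:
        x,y=int(c[0])-6,int(c[1])-6;print(n,c);print(H[y:y+13,x:x+13,1])
# plate edges: everything not teal
for n,(x,y,w,h) in(("top",(435,215,70,55)),("scene",(120,195,80,55))):
    H=hsv(cv2.imread(f"pics/{n}0.png")[y:y+h,x:x+w])
    m=~((H[...,0]>82)&(H[...,0]<98)&(H[...,1]>120))
    k,l,st,ce=cv2.connectedComponentsWithStats(m.astype(np.uint8));i=1+st[1:,4].argmax()
    ct=max(cv2.findContours((l==i).astype(np.uint8),0,2)[0],key=cv2.contourArea)
    r=cv2.minAreaRect(ct);b=cv2.boxPoints(r)+[x,y];print(n,st[i],b.tolist())
    if n=="top":
        B=np.array([plane(n,p,0.008) for p in b]);print(B,B.mean(0),np.linalg.norm(B-np.roll(B,1,0),axis=1))
E
```

```text
jawtop [0.5689 0.2389 0.0455] 0.33364569437270675
thin [0.5736 0.1183 0.0443] 0.7363441716547268
thick [0.5704 0.2141 0.0443] 0.8836927810226755
knobtop [ 0.6112 -0.0241  0.1065] 0.06855141874071162
tabbolt [0.6182 0.1874 0.0179] 0.6595962550980061
or hiX [ 0.568  -0.3028  0.0254] 0.1869070444435405
or loX [ 0.5259 -0.3144  0.0247] 0.4124968655920702
top (490, 237.5)
[[  8   9   7   8   7   8   6  10  15  45 210 244 236]
 [  9   9   8   8   9   9   8  10  13   4 195 248 238]
 [  9   8   8   8   9   9   6   6  10  16 108 240 240]
 [ 10   8   8   6   9   9   9   7   9  14  74 220 242]
 [  7  10   9  11   5   7   8  10   8  11  13 186 246]
 [ 45  10   9   9 160 255 149   3  11  10  17 142 251]
 [ 42   9   8  37 255 243 255  72  13   9  15  97 220]
 [ 36   3   9   9 161 255 255  65  12   9  12  18 174]
 [ 46  26  11  10  23  84  52   8   9   8  10  18 150]
 [ 34  43   7   9  10   9  11   9   8   8   8  15 101]
 [ 27  39  10   9  10  10   8   9   8   8   8  12  45]
 [ 21  39   7  10   9   9   9   9   8   6   6  10   5]
 [ 13  38  42  10   8   6   8   8   8   6   6   9  16]]
top (450.5, 24
[... 2050 characters left out ...]
38 146 166 179  65  14   7  43]
 [189 186 191 191 165 154 151  30  95  24   6  11  83]
 [188 191 192 186 190 192 188  97  11   6  10  10 102]]
top [   7    8   57   40 1425] [[440.80000734329224, 235.5999984741211], [491.4000015258789, 221.80000114440918], [498.8538475036621, 249.13076782226562], [448.2538528442383, 262.9307632446289]]
[[ 0.5752 -0.2838  0.008 ]
 [ 0.6084 -0.4039  0.008 ]
 [ 0.5432 -0.4196  0.008 ]
 [ 0.5101 -0.3001  0.008 ]] [ 0.5592 -0.3519  0.008 ] [0.0671 0.1246 0.067  0.124 ]
scene [   7   13   65   35 1644] [[126.84308052062988, 238.8246192932129], [128.61846351623535, 206.867693901062], [191.5907745361328, 210.36615371704102], [189.81539154052734, 242.32307815551758]]
```

```bash
python3 - <<'E'
from h import *
H=hsv(cv2.imread("pics/top0.png"));P=[]
for cx,cy,r in((490,237,4),(450,247,5)):
    S=np.clip(H[cy-r:cy+r+1,cx-r:cx+r+1,1]-20,0,180).astype(float)
    yy,xx=np.mgrid[cy-r:cy+r+1,cx-r:cx+r+1]
    m=(xx-cx)**2+(yy-cy)**2<=r*r+1;S*=m
    p=((xx*S).sum()/S.sum(),(yy*S).sum()/S.sum());q=plane("top",p,0.004);P.append(q);print(p,q)
d=P[1]-P[0];print("mid",(P[0]+P[1])/2,np.linalg.norm(d),np.degrees(np.arctan2(d[1],d[0])))
# peg: same top-view way with plane at z .043
for p in((270.62,234.25),(229.18,235.53)):print(plane("top",p,.044),plane("top",p,.040))
# jaw face & vise edges angle in top picture: orange edge, jaw block
x,y=208,206;h=H[y:y+62,x:x+132]
o=((h[...,0]<20)&(h[...,1]>130)&(h[...,2]>110)).astype(np.uint8)
c=max(cv2.findContours(o,0,2)[0],key=cv2.contourArea);b=cv2.boxPoints(cv2.minAreaRect(c))+[x,y]
B=np.array([plane("top",p,.04) for p in b]);print(B,np.linalg.norm(B-np.roll(B,1,0),axis=1))
b=((h[...,0]>105)&(h[...,0]<130)&(h[...,1]>150)).astype(np.uint8)
for r in(0,):
    ys=[(X,np.nonzero(b[:,X-x])[0].max()+y) for X in list(range(222,236))+list(range(256,300))]
    f=np.polyfit(*np.array(ys).T,1);print("lower edge slope deg",np.degrees(np.arctan(f[0])))
    ys=[(X,np.nonzero(b[:,X-x])[0].min()+y) for X in list(range(224,230))+list(range(256,284))]
    f=np.polyfit(*np.array(ys).T,1);print("upper edge slope deg",np.degrees(np.arctan(f[0])))
# knob top / spindle
print(plane("top",(333,214.5),.1065),tri((311,262),(320.2,233)))
E
```

```text
(np.float64(489.1274221961245), np.float64(237.17322372284204)) [ 0.572  -0.3989  0.004 ]
(np.float64(450.0312072269368), np.float64(247.69668765398302)) [ 0.5467 -0.306   0.004 ]
mid [ 0.5594 -0.3524  0.004 ] 0.09627374970079763 105.28515060356114
[0.5736 0.1186 0.044 ] [0.574 0.119 0.04 ]
[0.5704 0.2146 0.044 ] [0.5708 0.2152 0.04  ]
[[0.6024 0.2486 0.04  ]
 [0.6024 0.2324 0.04  ]
 [0.537  0.2312 0.04  ]
 [0.537  0.2474 0.04  ]] [0.0654 0.0162 0.0654 0.0162]
lower edge slope deg -2.729092211439583
upper edge slope deg -1.4129822660590672
[ 0.6112 -0.0241  0.1065] (array([0.5761, 0.0003, 0.0602]), np.float64(7.246200142678352))
```

Measurements agree with the given sizes:

| Item | Measured | Expected |
|---|---|---|
| Peg spacing | 95.9 mm | 96 mm |
| Hole spacing | 96.3 mm | 96 mm |
| Block spacing | 43.7 mm | 44 mm |
| Crank radius | 43.5 mm | 45 mm |

The poses come out as:
- **Module:** (0.559, -0.352), yaw 105.3°
- **Seat:** (0.572, 0.1665), yaw 92.0°
- **Crank:** about 0.73 rad

I'll move above the module now.

>>> move_arm:
  increments:
    - [[1,-0.2,0,0,0,0],[1,-0.2,0,0,0,0],[1,-0.2,0,0,0,0]]
  hand: 1

```text
time_s: 0.48
position: [0.2408, -0.5093, 0.2308]
orientation: [0.991, 0.131, 0.0, -0.001]
ft_force: [-0.4, 0.8, 0.7]
finger_gap: 0.0853
grasp_force: 0.0
```

>>> move_arm:
  increments:
    - [[1,-0.2,0,0,0,0],[1,-0.2,0,0,0,0],[1,-0.2,0,0,0,0]]

```text
time_s: 0.85
position: [0.3316, -0.465, 0.2309]
orientation: [0.991, 0.131, -0.0, -0.0]
ft_force: [-0.4, -0.6, 0.3]
finger_gap: 0.0855
grasp_force: 0.0
```

>>> move_arm:
  increments:
    - [[1,-0.2,0,0,0,0],[1,-0.2,0,0,0,0],[1,-0.2,0,0,0,0]]

```text
time_s: 1.23
position: [0.4226, -0.4207, 0.2309]
orientation: [0.991, 0.13, -0.0, -0.0]
ft_force: [-1.1, -0.4, 0.5]
finger_gap: 0.085
grasp_force: 0.0
```

>>> move_arm:
  increments:
    - [[1,-0.2,0,0,0,0],[1,-0.2,0,0,0,0],[1,-0.2,0,0,0,0]]

```text
time_s: 1.6
position: [0.5138, -0.3763, 0.2308]
orientation: [0.992, 0.13, -0.0, -0.0]
ft_force: [-0.5, 0.5, -0.1]
finger_gap: 0.0852
grasp_force: 0.0
```

>>> move_arm:
  increments:
    - [[0.5,-0.1,0.8,0,0,-0.503],[0.5,-0.1,0.8,0,0,-0.503],[0.5,-0.1,0.8,0,0,-0.503],[0.5,-0.1,0.8,0,0,-0.503],[0.5,-0.1,0.8,0,0,-0.503],[0.5,-0.1,0.8,0,0,-0.503],[0.5,-0.1,0.8,0,0,-0.503],[0.5,-0.1,0.8,0,0,-0.503],[0.5,-0.1,0.8,0,0,-0.503],[0.5,-0.1,0.8,0,0,-0.503]]

```text
time_s: 2.85
position: [0.5573, -0.3556, 0.1511]
orientation: [0.607, 0.794, -0.0, -0.0]
ft_force: [0.5, -0.3, -0.1]
finger_gap: 0.0855
grasp_force: 0.0
```

```bash
cat >> h.py <<'E'
from scipy.spatial.transform import Rotation as Ro
def to(x,y,z,yaw):
    "increment (normalised) from the measured pose to TCP x,y,z, tool x at yaw (deg), tool down"
    o=manip.get_obs();R=Ro.from_quat(o["orientation"])
    T=Ro.from_euler("z",yaw,degrees=True)*Ro.from_euler("x",180,degrees=True)
    s=R.inv().apply(np.array([x,y,z])-o["position"])/.1
    r=(R.inv()*T).as_rotvec()/np.pi
    X=R.apply([1,0,0]);print("t",round(o["time_s"],2),"pos",o["position"],"yaw",np.degrees(np.arctan2(X[1],X[0])).round(2),"F",o["ft_force"],"gap",round(o["finger_gap"],4),"grip",o["grasp_force"])
    print("inc",s.round(3),r.round(4))
E
python3 -c "
from h import *
to(.5594,-.3522,.013,105.3)"
```

```text
t 2.85 pos [ 0.5573 -0.3556  0.1511] yaw 105.19 F [ 0.4931 -0.3387 -0.1114] gap 0.0855 grip 0.0
inc [0.028 0.031 1.381] [-0.0003 -0.     -0.0006]
```

>>> move_arm:
  increments:
    - [[0.028,0.031,0.3,0,0,0],[0.028,0.031,0.7,0,0,0],[0.028,0.031,1,0,0,0],[0.028,0.031,1,0,0,0]]

```text
time_s: 3.35
position: [0.5586, -0.3495, 0.0482]
orientation: [0.607, 0.795, 0.0, -0.003]
ft_force: [0.3, -0.1, 0.9]
finger_gap: 0.0856
grasp_force: 0.0
```

>>> move_arm:
  increments:
    - [[0,0,0.2,0,0,0],[0,0,0.38,0,0,0],[0,0,0.38,0,0,0],[0,0,0.38,0,0,0]]

```text
time_s: 3.85
position: [0.5617, -0.3503, 0.0136]
orientation: [0.606, 0.795, -0.0, 0.0]
ft_force: [0.4, -0.4, -0.2]
finger_gap: 0.0854
grasp_force: 0.0
```

>>> move_arm:
  increments:
    - [[0,0,0,0,0,0],[0,0,0,0,0,0],[0,0,0,0,0,0],[0,0,0,0,0,0],[0,0,0,0,0,0],[0,0,0,0,0,0],[0,0,0,0,0,0],[0,0,0,0,0,0]]
  hand: 0
  newtons: 50

```text
time_s: 4.85
position: [0.5615, -0.3508, 0.0144]
orientation: [0.606, 0.795, -0.0, 0.0]
ft_force: [-3.4, -0.6, 5.3]
finger_gap: 0.0491
grasp_force: 54.7
```

```bash
python3 -c "
from h import *
to(.5594,-.3522,.013,105.3)"
```

```text
t 4.85 pos [ 0.5615 -0.3508  0.0144] yaw 105.38 F [-3.4426 -0.644   5.2944] gap 0.0491 grip 54.71854358911514
inc [-0.008 -0.024  0.014] [-0.      0.0004  0.0004]
```

>>> move_arm:
  increments:
    - [[0,0,-0.2,0,0,0],[0,0,-0.5,0,0,0],[0,0,-1,0,0,0],[0,0,-1,0,0,0]]

```text
time_s: 5.35
position: [0.5643, -0.3523, 0.1193]
orientation: [0.606, 0.795, -0.0, 0.005]
ft_force: [1.2, -0.9, -4.0]
finger_gap: 0.049
grasp_force: 53.8
```

>>> move_arm:
  increments:
    - [[0,0,-0.5,0,0,0],[0,0,-0.5,0,0,0],[0,0,-0.5,0,0,0],[0,0,-0.5,0,0,0]]

```text
time_s: 5.85
position: [0.5601, -0.349, 0.1604]
orientation: [0.606, 0.795, 0.0, -0.002]
ft_force: [-1.0, -0.1, -4.9]
finger_gap: 0.0489
grasp_force: 54.7
```

```bash
python3 -c "
from h import *
to(.572,.1665,.165,92.0)
for n in('scene','top'):cv2.imwrite(f'pics/{n}1.png',eyes.snapshot(n)[:,:,::-1])
to(.572,.1665,.165,92.0)
t=cv2.imread('pics/top1.png');s=cv2.imread('pics/scene1.png')
cv2.imwrite('pics/c1.png',np.hstack([cv2.resize(t[190:290,420:540],(396,330)),cv2.resize(s[120:240,80:220],(385,330))]))
"
```

```text
t 5.85 pos [ 0.5601 -0.349   0.1604] yaw 105.37 F [-1.0276 -0.1022 -4.8618] gap 0.0489 grip 54.70970258116722
inc [ 4.94  1.48 -0.03] [-0.0009 -0.0012  0.0743]
t 5.95 pos [ 0.5605 -0.3494  0.1611] yaw 105.36 F [-0.2277  0.1791 -4.0326] gap 0.0494 grip 54.70797881484032
inc [ 4.944  1.477 -0.027] [-0.0007 -0.0009  0.0743]
```

View pics/c1.png

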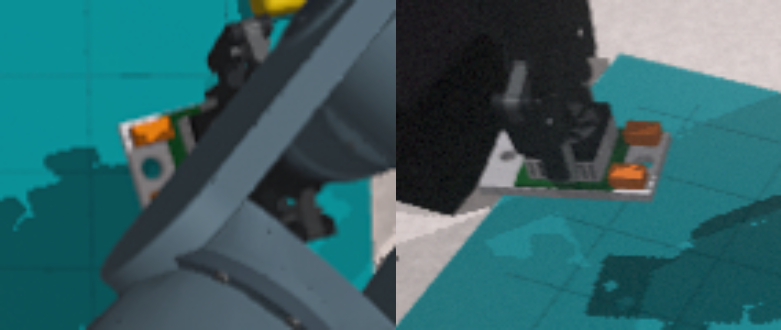

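The module is held level, with the large hole visible in both crops (top (152,168), scene (645,163)). I'll carry it over the vise.

>>> move_arm:
  increments:
    - [[0.5,0.15,0,0,0,0],[1,0.3,0,0,0,0],[1,0.3,0,0,0,0]]

```text
time_s: 6.32
position: [0.5634, -0.2416, 0.1621]
orientation: [0.605, 0.797, 0.0, -0.002]
ft_force: [-1.1, 0.2, -4.0]
finger_gap: 0.049
grasp_force: 54.5
```

>>> move_arm:
  increments:
    - [[0.5,0.15,0,0,0,0],[1,0.3,0,0,0,0],[1,0.3,0,0,0,0]]

```text
time_s: 6.7
position: [0.5658, -0.1382, 0.1625]
orientation: [0.605, 0.796, 0.0, -0.001]
ft_force: [0.1, 0.1, -3.6]
finger_gap: 0.0493
grasp_force: 54.5
```

>>> move_arm:
  increments:
    - [[0.5,0.15,0,0,0,0],[1,0.3,0,0,0,0],[1,0.3,0,0,0,0]]

```text
time_s: 7.08
position: [0.5685, -0.0348, 0.1629]
orientation: [0.605, 0.796, 0.0, -0.0]
ft_force: [-1.0, -1.2, -4.9]
finger_gap: 0.0495
grasp_force: 54.6
```

>>> move_arm:
  increments:
    - [[0.5,0.15,0,0,0,0],[1,0.3,0,0,0,0],[1,0.3,0,0,0,0]]

```text
time_s: 7.45
position: [0.5713, 0.0689, 0.163]
orientation: [0.605, 0.796, 0.0, -0.0]
ft_force: [-0.5, -1.2, -3.9]
finger_gap: 0.0494
grasp_force: 54.5
```

>>> move_arm:
  increments:
    - [[0.5,0.15,0,0,0,0.05],[0.94,0.28,0,0,0,0.0743],[0.94,0.28,0,0,0,0.0743],[0.94,0.28,0,0,0,0.0743],[0.94,0.28,0,0,0,0.0743],[0.94,0.28,0,0,0,0.0743]]

```text
time_s: 8.2
position: [0.5735, 0.164, 0.1633]
orientation: [0.695, 0.719, -0.0, 0.0]
ft_force: [-0.1, -1.5, -4.9]
finger_gap: 0.049
grasp_force: 54.6
```

```bash
python3 -c "
from h import *
to(.572,.1665,.09,92.0)"
```

```text
t 8.2 pos [0.5735 0.164  0.1633] yaw 91.9 F [-0.1398 -1.5075 -4.9246] gap 0.049 grip 54.58413004875183
inc [ 0.025 -0.014  0.733] [ 0.      0.0001 -0.0005]
```

>>> move_arm:
  increments:
    - [[0.03,-0.014,0.4,0,0,0],[0.03,-0.014,0.95,0,0,0],[0.03,-0.014,0.95,0,0,0],[0.03,-0.014,0.95,0,0,0],[0.03,-0.014,0.95,0,0,0]]

```text
time_s: 8.82
position: [0.574, 0.1684, 0.0713]
orientation: [0.695, 0.719, 0.002, 0.002]
ft_force: [0.7, -0.6, -4.1]
finger_gap: 0.0492
grasp_force: 55.1
```

```bash
python3 - <<'E'
from h import *
to(.572,.1665,.043,92.0)
for n in('scene','top'):cv2.imwrite(f'pics/{n}2.png',eyes.snapshot(n)[:,:,::-1])
to(.572,.1665,.043,92.0)
for n,(x,y,w,h) in(("top",(205,200,100,70)),("scene",(320,230,140,100))):
    im=cv2.imread(f"pics/{n}2.png");H=hsv(im[y:y+h,x:x+w])
    o=(H[...,0]<20)&(H[...,1]>130)&(H[...,2]>90)
    for c,s in blobs(o,8):print(n,c+[x,y],s)
t=cv2.imread('pics/top2.png');s=cv2.imread('pics/scene2.png')
cv2.imwrite('pics/c2.png',np.hstack([cv2.resize(t[200:280,205:305],(400,320)),cv2.resize(s[230:330,330:455],(400,320))]))
E
```

```text
t 8.82 pos [0.574  0.1684 0.0713] yaw 91.98 F [ 0.7095 -0.635  -4.0575] gap 0.0492 grip 55.081323981285095
inc [-0.019 -0.022  0.283] [ 0.0016 -0.0001 -0.0001]
t 8.93 pos [0.5734 0.1684 0.0707] yaw 91.99 F [ 0.0722  0.6333 -3.9623] gap 0.0495 grip 55.08167311549187
inc [-0.019 -0.016  0.277] [ 0.0013 -0.0001 -0.    ]
top [218.1304 244.2935] [10 38  8 13 92]
top [227.1569 243.    ] [18 40 11  6 51]
scene [424.8333 275.9649] [ 98  41  14  11 114]
scene [434.8357 297.4266] [107  53  16  30 286]
scene [420.35   294.0417] [ 94  59  14  11 120]
```

View pics/c2.png

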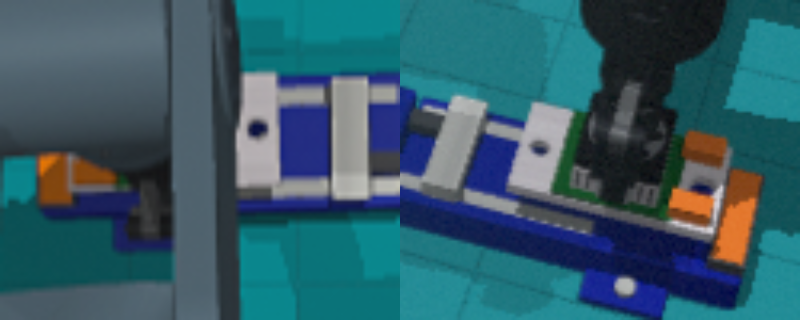

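Held over the vise, the small hole appears in the top crop at (257,128) and the scene crop at (540,147), and the large hole in the scene crop at (702,188). I'll measure their offset from the pegs.

```bash
python3 - <<'E'
from h import *
def dark(n,cx,cy,r):
    V=hsv(cv2.imread(f"pics/{n}2.png"))[...,1].astype(float);yy,xx=np.mgrid[cy-r:cy+r+1,cx-r:cx+r+1]
    W=V[cy-r:cy+r+1,cx-r:cx+r+1].copy();print(W.astype(int)) 
    W=np.clip(W-60,0,120);W[(xx-cx)**2+(yy-cy)**2>r*r+1]=0
    return ((xx*W).sum()/W.sum(),(yy*W).sum()/W.sum())
pt=dark("top",269,232,4);ps=dark("scene",374,276,4);pl=dark("scene",424,288,5)
print(pt,ps,pl)
print("small",tri(ps,pt),plane("top",pt,.0615),plane("scene",ps,.0635))
print("large",plane("scene",pl,.0635))
o=manip.get_obs()["position"];print("peg thin",plane("top",(270.62,234.25),.043),"scene",plane("scene",(371.67,282.48),.042))
print("peg thick",plane("scene",(421.38,294.76),.042),plane("top",(229.18,235.53),.043))
a=np.array([plane("scene",p,.083) for p in((424.83,275.96),(420.35,294.04))]);print("orange",a,a.mean(0))
E
```

```text
[[  8   8   9   7   6   6   7   9   8]
 [  8   7   9   7   7   6   6   9   8]
 [  8   7   8  29  61  16   9   8   8]
 [  6   8  54 231 212 210  81   6   8]
 [  7   8 136 204 197 215 108   7   7]
 [  7   7  70 230 181  28  23   7   8]
 [  7   7  18  14  15   8   8   7   7]
 [  9   7   8   7   9   8   7   7   7]
 [  8   9   7   7   8   8   6   8  10]]
[[  8   8   4   9   7   7   7   6   4]
 [  7   9   8  10   8   7   7   7  10]
 [ 10  12  10   8   9   7  10   7   8]
 [  6  18  14  13  17  11   9  10   4]
 [  7  74 146 146 134  59  13   9   9]
 [  7  54 110 150 153  89  12   4   6]
 [  6  10  19  41  48  10   6   6   7]
 [ 10   7   7   4   7   6   7   7   7]
 [  7  10   8  12  10   8   6   9   4]]
[[ 11   8   6   6  10   8   6   6   8   8   4]
 [ 10   8   8   4   6   6  12   6  10   8   6]
 [ 10  10   9   9  10  15   9   7   9   8   4]
 [  8   6   7   9  14  13   3   6   8   9   4]
 [ 12  11  11  68  94  61  20  14  14   5   8]
 [  4  36 131 202 223 251 239 121  24  11   6]
 [ 95  67  96 124 181 192 175 200 117  14   6]
 [200 205 195 188 134 129 111 144  90  10   5]
 [201 205 206 207 201 200 189 186  85  10   7]
 [204 195 201 201 197 204 204 205 204  46   6]
 [200 202 203 202 200 199 204 202 199  17   7]]
(np.float64(268.8620071684588), np.float64(231.88082437275986)) (np.float64(373.1168582375479), np.float64(276.50191570881225)) (np.float64(423.50172328902016), np.float64(290.3934022648941))
small (array([0.5766, 0.1203, 0.0675]), np.float64(1.1780627433012874)) [0.5771 0.1214 0.0615] [0.5737 0.1192 0.0635]
large [0.574  0.2157 0.0635]
peg thin [0.5737 0.1187 0.043 ] scene [0.572  0.1176 0.042 ]
peg thick [0.5688 0.2136 0.042 ] [0.5705 0.2147 0.043 ]
orange [[0.5559 0.2113 0.083 ]
 [0.5987 0.2125 0.083 ]] [0.5773 0.2119 0.083 ]
```

>>> move_arm:
  increments:
    - [[-0.015,-0.018,0.05,0,0,0],[-0.015,-0.018,0.08,0,0,0],[-0.015,-0.018,0.1,0,0,0],[-0.015,-0.018,0.1,0,0,0],[-0.015,-0.018,0.1,0,0,0],[-0.015,-0.018,0.1,0,0,0]]

```text
time_s: 9.68
position: [0.5701, 0.1668, 0.0584]
orientation: [0.695, 0.719, 0.0, 0.0]
ft_force: [-0.8, -0.3, -3.6]
finger_gap: 0.0493
grasp_force: 55.2
```

```bash
python3 - <<'E'
from h import *
to(.572,.1665,.043,92.0)
for n in('scene','top'):cv2.imwrite(f'pics/{n}3.png',eyes.snapshot(n)[:,:,::-1])
t=cv2.imread('pics/top3.png');s=cv2.imread('pics/scene3.png')
c=lambda i,x,y,w,h:cv2.resize(i[y:y+h,x:x+w],(390,300),interpolation=cv2.INTER_CUBIC)
cv2.imwrite('pics/c3.png',np.vstack([np.hstack([c(t,255,220,26,20),c(s,360,268,26,20)]),np.hstack([c(s,405,270,39,30),c(s,330,230,125,96)])]))
to(.572,.1665,.043,92.0)
E
```

```text
t 9.68 pos [0.5701 0.1668 0.0584] yaw 91.99 F [-0.8352 -0.3273 -3.5772] gap 0.0493 grip 55.15822917222977
inc [-0.004  0.019  0.154] [ 0.0001 -0.     -0.    ]
t 9.78 pos [0.57   0.1668 0.0584] yaw 92.0 F [ 0.1283 -0.5015 -5.0916] gap 0.0495 grip 55.158634185791016
inc [-0.004  0.02   0.154] [ 0.0001 -0.     -0.    ]
```

View pics/c3.png

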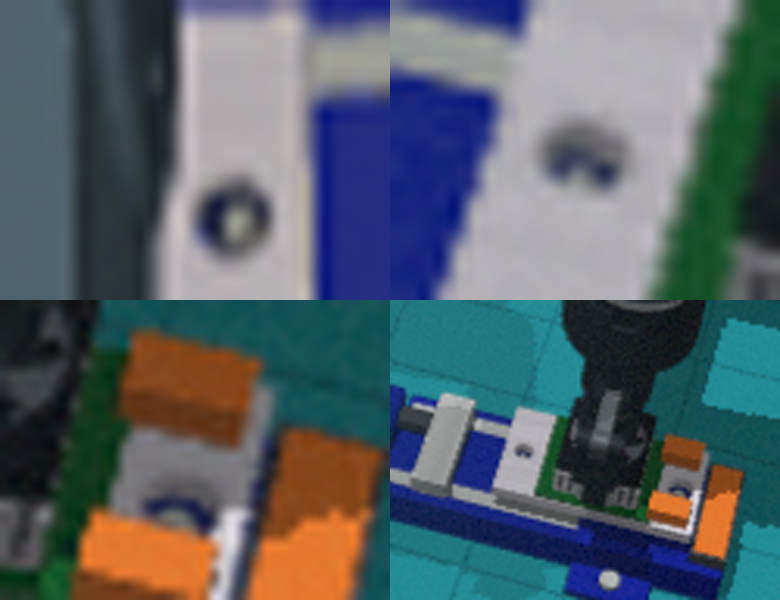

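In the top crop the thin peg (237,218) sits almost centred in the small hole (235,215), and the scene crops show both pegs under their holes. I'll lower it.

>>> move_arm:
  increments:
    - [[0,0,0.04,0,0,0],[0,0,0.08,0,0,0],[0,0,0.08,0,0,0],[0,0,0.08,0,0,0]]

```text
time_s: 10.28
position: [0.5699, 0.1668, 0.0502]
orientation: [0.695, 0.719, -0.0, -0.0]
ft_force: [0.8, 0.6, -3.7]
finger_gap: 0.0491
grasp_force: 55.1
```

```bash
python3 -c "
from h import *
to(.572,.1665,.043,92.0)"
```

```text
t 10.28 pos [0.5699 0.1668 0.0502] yaw 91.99 F [ 0.8263  0.5508 -3.7329] gap 0.0491 grip 55.14060080051422
inc [-0.003  0.021  0.072] [-0.0001 -0.     -0.0001]
```

>>> move_arm:
  increments:
    - [[0,0,0.02,0,0,0],[0,0,0.04,0,0,0],[0,0,0.06,0,0,0],[0,0,0.06,0,0,0],[0,0,0.06,0,0,0]]

```text
time_s: 10.9
position: [0.57, 0.1668, 0.0444]
orientation: [0.695, 0.719, 0.0, 0.0]
ft_force: [0.1, 0.3, -2.8]
finger_gap: 0.0489
grasp_force: 55.3
```

>>> move_arm:
  increments:
    - [[0,0,0.01,0,0,0],[0,0,0.02,0,0,0],[0,0,0.02,0,0,0],[0,0,0.02,0,0,0]]

```text
time_s: 11.4
position: [0.57, 0.1668, 0.0443]
orientation: [0.695, 0.719, -0.0, 0.0]
ft_force: [-7.8, -1.4, 14.2]
finger_gap: 0.0491
grasp_force: 57.3
```

It stops at TCP z = 0.0443 with 14 N, so it is on the bed. I'll release and look.

>>> move_arm:
  increments:
    - [[0,0,-0.01,0,0,0],[0,0,-0.01,0,0,0],[0,0,-0.01,0,0,0],[0,0,-0.01,0,0,0],[0,0,-0.01,0,0,0],[0,0,-0.01,0,0,0],[0,0,-0.01,0,0,0]]
  hand: 1

```text
time_s: 12.28
position: [0.5699, 0.1668, 0.0433]
orientation: [0.695, 0.719, -0.0, -0.0]
ft_force: [-0.2, 0.1, -0.1]
finger_gap: 0.0855
grasp_force: 0.0
```

>>> move_arm:
  increments:
    - [[0,0,-0.2,0,0,0],[0,0,-0.5,0,0,0],[0,0,-1,0,0,0],[0,0,-1,0,0,0]]

```text
time_s: 12.78
position: [0.5738, 0.1672, 0.1499]
orientation: [0.695, 0.719, 0.004, 0.004]
ft_force: [-0.1, 0.4, 0.4]
finger_gap: 0.0854
grasp_force: 0.0
```

>>> move_arm:
  increments:
    - [[-0.5,0,-0.2,0,0,0],[-1,0,-0.4,0,0,0],[-1,0,-0.4,0,0,0],[-1,0,-0.4,0,0,0],[-1,0,-0.4,0,0,0]]
  hand: 0.4

```text
time_s: 13.4
position: [0.5728, 0.0679, 0.1826]
orientation: [0.694, 0.72, -0.0, -0.001]
ft_force: [0.8, 0.3, -0.1]
finger_gap: 0.0341
grasp_force: 0.0
```

```bash
python3 - <<'E'
from h import *
for n in('scene','top'):cv2.imwrite(f'pics/{n}4.png',eyes.snapshot(n)[:,:,::-1])
t=cv2.imread('pics/top4.png');s=cv2.imread('pics/scene4.png')
c=lambda i,x,y,w,h:cv2.resize(i[y:y+h,x:x+w],(400,300),interpolation=cv2.INTER_CUBIC)
cv2.imwrite('pics/c4.png',np.hstack([c(t,200,190,120,90),c(s,330,230,120,90)]))
to(.5777,.0036,.16,92.0)
E
```

```text
t 13.5 pos [0.5729 0.068  0.1826] yaw 92.08 F [ 0.0915 -0.0054  0.3238] gap 0.0342 grip 0.0
inc [-0.645  0.025  0.226] [-0.0004 -0.0001  0.0005]
```

View pics/c4.png

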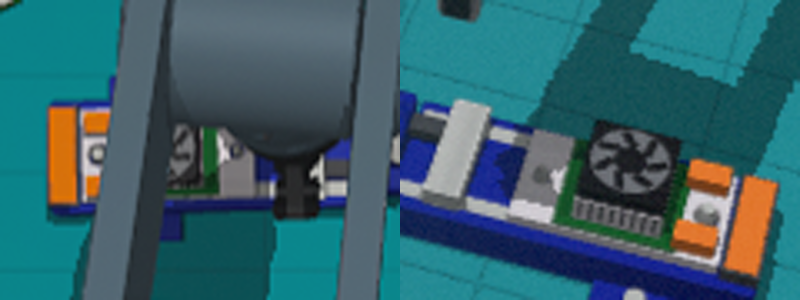

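The module is flat, with the pegs showing in both holes (thick peg at scene crop (707,213)) and a gap to the jaw. Releasing there puts the seat at about (0.570, 0.166) in the robot frame, so the crank axis is near (0.5757, 0.0033) and the knob near (0.610, -0.025). I'll go over the knob.

```bash
python3 -c "
from h import *
to(.6097,-.0248,.16,92.0)"
```

```text
t 13.5 pos [0.5729 0.068  0.1826] yaw 92.08 F [ 0.0915 -0.0054  0.3238] gap 0.0342 grip 0.0
inc [-0.94   0.335  0.225] [-0.0004 -0.0001  0.0005]
```

>>> move_arm:
  increments:
    - [[-0.5,0.18,0,0,0,0],[-0.94,0.335,0,0,0,0],[-0.94,0.335,0.22,0,0,0],[-0.94,0.335,0.22,0,0,0],[-0.94,0.335,0.22,0,0,0],[-0.94,0.335,0.22,0,0,0]]
  hand: 0.5

```text
time_s: 14.25
position: [0.6106, -0.0252, 0.1622]
orientation: [0.694, 0.72, 0.0, 0.001]
ft_force: [0.2, -0.0, 0.1]
finger_gap: 0.0423
grasp_force: 0.0
```

```bash
python3 -c "
from h import *
to(.6097,-.0248,.073,92.0)"
```

```text
t 14.25 pos [ 0.6106 -0.0252  0.1622] yaw 92.07 F [ 0.1615 -0.0026  0.0688] gap 0.0423 grip 0.0
inc [ 0.004 -0.01   0.892] [0.0004 0.0001 0.0004]
```

>>> move_arm:
  increments:
    - [[0,-0.01,0.2,0,0,0],[0,-0.01,0.4,0,0,0],[0,-0.01,0.6,0,0,0],[0,-0.01,0.89,0,0,0],[0,-0.01,0.89,0,0,0],[0,-0.01,0.89,0,0,0]]

```text
time_s: 15.0
position: [0.6094, -0.0261, 0.0724]
orientation: [0.695, 0.719, 0.0, -0.0]
ft_force: [0.7, 0.1, 1.3]
finger_gap: 0.0428
grasp_force: 0.0
```

>>> move_arm:
  increments:
    - [[0,0,0,0,0,0],[0,0,0,0,0,0],[0,0,0,0,0,0],[0,0,0,0,0,0],[0,0,0,0,0,0],[0,0,0,0,0,0]]
  hand: 0
  newtons: 30

```text
time_s: 15.75
position: [0.6103, -0.0262, 0.0736]
orientation: [0.695, 0.719, 0.001, 0.001]
ft_force: [1.2, -0.4, 5.9]
finger_gap: 0.0213
grasp_force: 30.0
```

```bash
python3 - <<'E'
from h import *
im=eyes.snapshot("scene");cv2.imwrite('pics/scene5.png',im[:,:,::-1])
cv2.imwrite('pics/c5.png',cv2.resize(im[220:320,260:400,::-1],(560,400)))
to(.6097,-.0248,.073,92.0)
p=manip.get_obs()["position"][:2]-[.5757,.0033];print(p,np.hypot(*p),2-np.degrees(np.arctan2(p[1],p[0])))
E
```

```text
t 15.8 pos [ 0.6102 -0.0262  0.0735] yaw 91.99 F [0.2132 0.1013 6.5476] gap 0.0216 grip 29.974675476551056
inc [ 0.014 -0.005  0.005] [ 0.0008  0.0002 -0.    ]
[ 0.0345 -0.0295] 0.045436370025464426 42.53467004846527
```

View pics/c5.png

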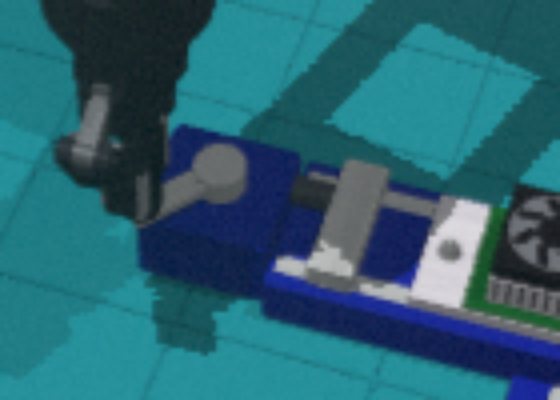

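The knob is gripped (scene crop (140,190)) and the measured radius is 45.4 mm, against 45 mm given. I'll work out the arc.

```bash
cat >arc.py <<'E'
import numpy as np,sys
def arc(a,b,n):
    for t in np.linspace(a,b,n+1)[1:]:print(f"[{-.45*(np.sin(t)-np.sin(a)):.3f}, {.45*(np.cos(t)-np.cos(a)):.3f}, 0, 0, 0, 0]",end=", ")
    print()
arc(*map(float,sys.argv[1:3]),int(sys.argv[3]))
E
python3 arc.py .742 1.6 8;python3 arc.py 1.6 2.5 8; python3 arc.py 2.5 3.2 8
```

```text
[-0.034, -0.034, 0, 0, 0, 0], [-0.064, -0.072, 0, 0, 0, 0], [-0.089, -0.113, 0, 0, 0, 0], [-0.110, -0.157, 0, 0, 0, 0], [-0.127, -0.202, 0, 0, 0, 0], [-0.138, -0.249, 0, 0, 0, 0], [-0.145, -0.297, 0, 0, 0, 0], [-0.146, -0.345, 0, 0, 0, 0], 
[0.004, -0.050, 0, 0, 0, 0], [0.014, -0.100, 0, 0, 0, 0], [0.030, -0.148, 0, 0, 0, 0], [0.050, -0.194, 0, 0, 0, 0], [0.076, -0.238, 0, 0, 0, 0], [0.107, -0.278, 0, 0, 0, 0], [0.142, -0.315, 0, 0, 0, 0], [0.180, -0.347, 0, 0, 0, 0], 
[0.033, -0.022, 0, 0, 0, 0], [0.067, -0.041, 0, 0, 0, 0], [0.103, -0.058, 0, 0, 0, 0], [0.140, -0.070, 0, 0, 0, 0], [0.178, -0.080, 0, 0, 0, 0], [0.217, -0.086, 0, 0, 0, 0], [0.256, -0.089, 0, 0, 0, 0], [0.296, -0.089, 0, 0, 0, 0],
```

>>> move_arm:
  increments:
    - [[-0.034,-0.034,-0.01,0,0,0],[-0.064,-0.072,-0.02,0,0,0],[-0.089,-0.113,-0.02,0,0,0],[-0.11,-0.157,-0.02,0,0,0],[-0.127,-0.202,-0.02,0,0,0],[-0.138,-0.249,-0.02,0,0,0],[-0.145,-0.297,-0.02,0,0,0],[-0.146,-0.345,-0.02,0,0,0],[-0.146,-0.345,-0.02,0,0,0]]

```text
time_s: 16.92
position: [0.5744, -0.0432, 0.0738]
orientation: [0.695, 0.719, -0.001, 0.0]
ft_force: [1.3, -5.8, -0.7]
finger_gap: 0.0211
grasp_force: 30.2
```

>>> move_arm:
  increments:
    - [[0.004,-0.05,0,0,0,0],[0.014,-0.1,0,0,0,0],[0.03,-0.148,0,0,0,0],[0.05,-0.194,0,0,0,0],[0.076,-0.238,0,0,0,0],[0.107,-0.278,0,0,0,0],[0.142,-0.315,0,0,0,0],[0.18,-0.347,0,0,0,0],[0.18,-0.347,0,0,0,0]]

```text
time_s: 18.05
position: [0.5385, -0.0247, 0.0738]
orientation: [0.695, 0.719, -0.001, -0.001]
ft_force: [-4.5, -3.3, 0.1]
finger_gap: 0.0211
grasp_force: 30.4
```

>>> move_arm:
  increments:
    - [[0.033,-0.022,0,0,0,0],[0.067,-0.041,0,0,0,0],[0.103,-0.058,0,0,0,0],[0.14,-0.07,0,0,0,0],[0.178,-0.08,0,0,0,0],[0.217,-0.086,0,0,0,0],[0.256,-0.089,0,0,0,0],[0.296,-0.089,0,0,0,0],[0.296,-0.089,0,0,0,0]]

```text
time_s: 19.18
position: [0.53, 0.005, 0.074]
orientation: [0.695, 0.719, 0.0, -0.0]
ft_force: [0.7, -0.4, -9.4]
finger_gap: 0.0209
grasp_force: 29.7
```

```bash
python3 arc.py 3.2 3.4 4;python3 -c "
from h import *
to(.5757,.0033,.073,92)"
```

```text
[0.022, 0.002, 0, 0, 0, 0], [0.045, 0.005, 0, 0, 0, 0], [0.067, 0.009, 0, 0, 0, 0], [0.089, 0.014, 0, 0, 0, 0], 
t 19.18 pos [0.53  0.005 0.074] yaw 92.01 F [ 0.6812 -0.4262 -9.4429] gap 0.0209 grip 29.672029316425323
inc [-0.033  0.456  0.01 ] [ 0.     -0.0003  0.    ]
```

>>> move_arm:
  increments:
    - [[0.022,0.002,0,0,0,0],[0.045,0.005,0,0,0,0],[0.067,0.009,0,0,0,0],[0.078,0.011,0,0,0,0],[0.078,0.011,0,0,0,0],[0.078,0.011,0,0,0,0]]

```text
time_s: 19.92
position: [0.5311, 0.0122, 0.0741]
orientation: [0.695, 0.719, 0.0, 0.0]
ft_force: [4.1, -3.9, -14.5]
finger_gap: 0.0213
grasp_force: 29.9
```

>>> move_arm:
  increments:
    - [[0.01,0.002,0.005,0,0,0],[0.02,0.005,0.01,0,0,0],[0.02,0.005,0.01,0,0,0],[0.02,0.005,0.01,0,0,0]]

```text
time_s: 20.42
position: [0.5316, 0.0142, 0.0738]
orientation: [0.695, 0.719, 0.0, 0.0]
ft_force: [0.7, -3.0, -3.2]
finger_gap: 0.0208
grasp_force: 30.6
```

>>> move_arm:
  increments:
    - [[0.01,0.002,0,0,0,0],[0.02,0.005,0,0,0,0],[0.03,0.008,0,0,0,0],[0.03,0.008,0,0,0,0],[0.03,0.008,0,0,0,0]]

```text
time_s: 21.05
position: [0.5325, 0.0172, 0.0737]
orientation: [0.695, 0.719, 0.0, 0.0]
ft_force: [2.3, -4.1, -0.8]
finger_gap: 0.0211
grasp_force: 31.1
```

>>> move_arm:
  increments:
    - [[0.01,0.004,0,0,0,0],[0.02,0.008,0,0,0,0],[0.02,0.008,0,0,0,0],[0.02,0.008,0,0,0,0]]

```text
time_s: 21.55
position: [0.5332, 0.019, 0.0737]
orientation: [0.695, 0.719, 0.0, 0.001]
ft_force: [2.5, -4.6, 0.3]
finger_gap: 0.0214
grasp_force: 31.2
```

```bash
python3 - <<'E'
from h import *
im=eyes.snapshot("scene");cv2.imwrite('pics/scene6.png',im[:,:,::-1])
cv2.imwrite('pics/c6.png',cv2.resize(im[230:310,270:400,::-1],(780,480),interpolation=cv2.INTER_CUBIC))
to(.5757,.0033,.073,92)
E
```

```text
t 21.6 pos [0.5332 0.019  0.0737] yaw 91.99 F [ 0.7047 -4.2967  0.8075] gap 0.0209 grip 31.236437559127808
inc [-0.172  0.42   0.007] [ 0.0003  0.0001 -0.    ]
```

View pics/c6.png

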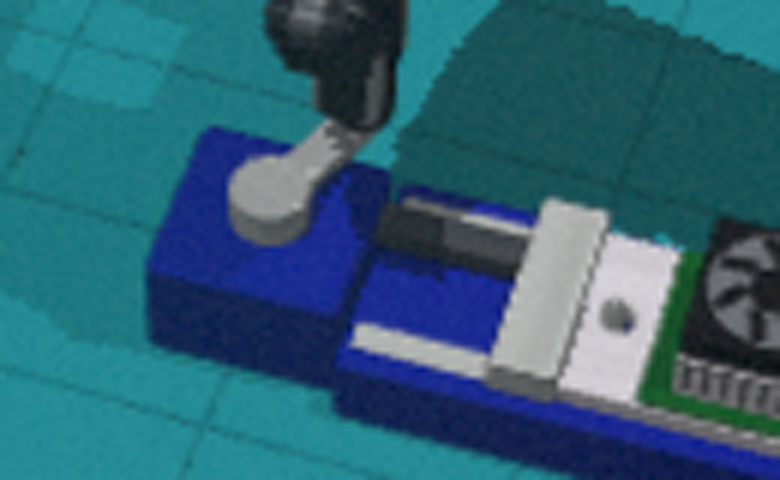

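The jaw's face (crop (580,290)) is at the plate's end or within a hair of it. I'll push on until the force rises.

>>> move_arm:
  increments:
    - [[0.01,0.004,0,0,0,0],[0.02,0.009,0,0,0,0],[0.02,0.009,0,0,0,0],[0.02,0.009,0,0,0,0]]

```text
time_s: 22.1
position: [0.5337, 0.0202, 0.0736]
orientation: [0.695, 0.719, -0.001, 0.001]
ft_force: [0.9, -8.7, 1.8]
finger_gap: 0.021
grasp_force: 31.3
```

>>> move_arm:
  increments:
    - [[0.01,0.004,0,0,0,0],[0.02,0.009,0,0,0,0],[0.02,0.009,0,0,0,0],[0.02,0.009,0,0,0,0],[0.02,0.009,0,0,0,0]]

```text
time_s: 22.72
position: [0.5341, 0.0212, 0.0736]
orientation: [0.695, 0.719, -0.001, 0.001]
ft_force: [-1.3, -13.0, 2.4]
finger_gap: 0.021
grasp_force: 31.4
```

13 N at the knob means the jaw bears firmly. I'll let go and rise.

>>> move_arm:
  increments:
    - [[0,0,0,0,0,0],[0,0,0,0,0,0],[0,0,0,0,0,0],[0,0,0,0,0,0],[0,0,0,0,0,0]]
  hand: 0.5

```text
time_s: 23.35
position: [0.5343, 0.0234, 0.0732]
orientation: [0.695, 0.719, 0.0, -0.0]
ft_force: [0.4, -0.1, -0.9]
finger_gap: 0.0423
grasp_force: 0.0
```

>>> move_arm:
  increments:
    - [[0,0,-0.15,0,0,0],[0,0,-0.4,0,0,0],[0,0,-1,0,0,0],[0,0,-1,0,0,0],[0,0,-1,0,0,0]]

```text
time_s: 23.98
position: [0.5345, 0.0232, 0.1741]
orientation: [0.695, 0.719, 0.0, 0.001]
ft_force: [0.8, 0.4, 0.4]
finger_gap: 0.0427
grasp_force: 0.0
```

>>> move_arm:
  increments:
    - [[-0.5,-0.5,-0.2,0,0,0],[-1,-1,-0.2,0,0,0],[-1,-1,-0.2,0,0,0],[-1,-1,-0.2,0,0,0],[-1,-1,-0.2,0,0,0]]

```text
time_s: 24.6
position: [0.4379, -0.0796, 0.1927]
orientation: [0.695, 0.719, 0.0, -0.001]
ft_force: [0.6, -0.3, 0.3]
finger_gap: 0.0429
grasp_force: 0.0
```

```bash
python3 - <<'E'
from h import *
S=eyes.snapshot("scene")[:,:,::-1];T=eyes.snapshot("top")[:,:,::-1]
c=lambda i,x,y,w,h:cv2.resize(i[y:y+h,x:x+w],(400,300),interpolation=cv2.INTER_CUBIC)
cv2.imwrite('pics/c7.png',np.vstack([np.hstack([c(S,280,230,100,75),c(S,350,250,100,75)]),np.hstack([c(T,210,200,140,105),c(S,0,0,640,480)])]))
to(.5757,.0033,.073,92)
E
```

```text
t 24.7 pos [ 0.4381 -0.0794  0.1929] yaw 92.06 F [-0.4213  0.2787  0.1929] gap 0.0426 grip 0.0
inc [0.777 1.405 1.198] [-0.0002 -0.0002  0.0003]
```

View pics/c7.png

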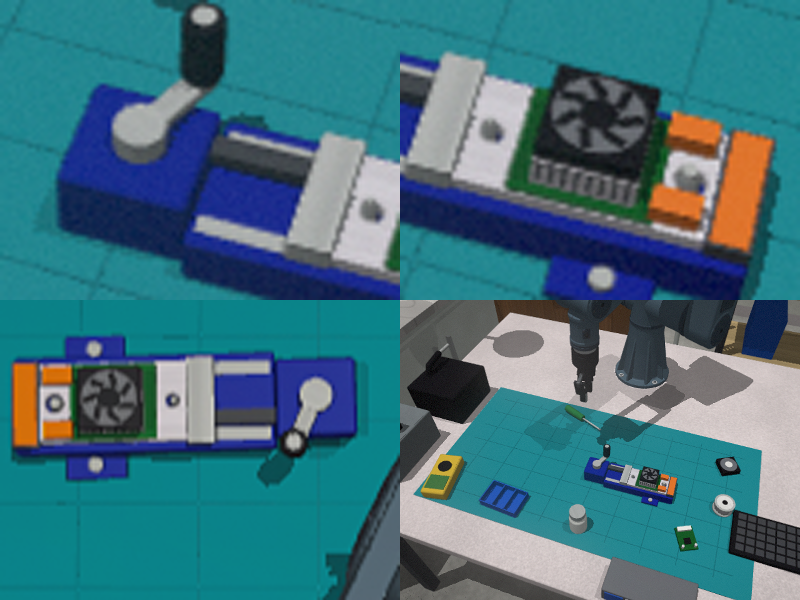

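The module sits flat with both pegs in their holes, the jaw is against the plate's end, and the gripper is clear of everything. The bystanders are where they were. I'll hand it in.

```bash
python3 -c "
from bench import manip
print(manip.sign_off())"
```

```text
the job is handed in; nothing more can be done
None
```

The module is seated on both pegs and clamped by the sliding jaw (about 13 N at the knob before I let go), the gripper is clear, and the job is handed in at about 25 s; the sign-off gave no verdict.

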